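Fill the ball jar through the swing funnel

ROBOT

A 6-joint arm with a two-finger parallel gripper is mounted at the origin on the work surface. World frame = base frame: x ahead of the robot, y to its left, z up, the work surface at z = 0. Lengths are in m, angles in degrees, forces in N, time in s.
With the tool pointing down it reaches from about 0.4 to 0.825 m from the base axis. Payload 7 kg.
Tool frame: the origin (TCP) lies on the centre line of the jaws, within the pads' length; the fingertips stand 22 mm ahead of it and the grasp point (between the pads) lies 3 mm ahead of it (ctrl.finger_overhang is the distance from the TCP to the fingertips, in m); z points along the fingers, y is the line along which they close (so a half turn about z gives the same grasp; the last joint's range is limited). The gripper opens to 88 mm and grips with 3 to 60 N. Pads are 19 mm wide; open, the fingers measure 130 mm over their backs; the gripper's body (78 mm by 193 mm) begins 47 mm behind the grasp point.
Start: joints at [-59.41, 20.546, 0.682, 0, -70.136, -16.507], TCP at [0.164, -0.655, 0.249] pointing down, gripper open.
Joint ranges: [-176.03, 176.03], [-82.01, 121.73], [-58.28, 71.71], [-173.87, 95.51], [-174.79, -0.11], [-173.66, 173.66]. Speed limits (degrees/s): [136.94, 136.94, 172.46, 180, 180, 180].

INTERFACE

Orientations are given as [roll, pitch, yaw] about the fixed x, y, z axes, in that order (R = Rz(yaw) Ry(pitch) Rx(roll)).
In Python, from plant import ctrl gives the robot as it stands. The module is installed in compiled form; this text tells all that it offers.
- The arm moves only by the shell command python3 -m creep 'ROWS'. ROWS is JSON, a list of rows, each an object with "grip": the closure, from 0 (fully open) to 1 (shut); "delta_pos": the shift along the tool's x, y, z scaled (see below), a list of three; "rotation": the turn, a rotation vector about the tool's x, y, z scaled (see below), a list of three. A call has 1 to 5 rows; each row is the pose to reach, as a shift and turn from the pose commanded when the call began, along the tool's axes at that moment; what a row does not reach only later rows make up. The controller multiplies each number of a shift by 10 cm and each number of a turn by pi/2 rad. A row lasts 1/10 s, in which the tool goes at most 50 mm and 8.59 degrees, less where a joint would pass 70% of its speed; a pose out of reach is approached as far as the arm can. A call with a number of a shift or a turn outside -1 to 1 is refused whole. A call with a gripper value outside its range is refused whole. The fingers move at their own pace and stop on an object; the grip force is fixed at half the most. Time passes only in rows, so rows that repeat a pose let the fingers close. It gives the time, the measured TCP pose, the force, the opening and the grip force at its end, in the units of the state.
- ctrl.get_obs(): the state, without advancing time (a new reading comes with each control period).
- ctrl.snapshot(name): name is "scene" or "top"; returns a dict with "color" (384x512x3 uint8, red, green, blue), "intrinsics" (3x3 intrinsics, pixels), "distortion" ([k1, k2, p1, p2, k3] as OpenCV has them; the pictures are not rectified), "R" (3x3) and "t" (3): a world point X has camera coordinates R X + t. Camera axes: x right, y down, z forward; pixel columns grow to the right and rows downward; lengths in m; the calibration is good to about 2 mm. A picture is of the moment at which its call begins. There is no depth.
- ctrl.close_job(): hands the job in; it is judged then, once.
The state is a dict: "clock": time; "joint_pos": joint angles; "qvel": joint speeds; "tau": joint torques, N m; "tool_pos": TCP position; "orientation": TCP orientation; "force": force on the tool from outside, world axes, zero at the start; "moment": the same for the moment, N m; "opening": finger opening in m; "gripper_force": force on a finger pad.
Only numpy, scipy, OpenCV 4.12 (cv2) and the standard library are available. Lean on these libraries where they do the work, as an engineer would, in place of code of your own. Each camera call takes 0.05 s, during which the arm holds its last target. There are 200 camera calls.

TASK

Swing the orange funnel in against its stop so that it stands over the clear jar, pour all five wooden balls from the wooden scoop through the funnel into the jar without handling the balls, then set the empty scoop back down gently, upright on the cork mat. Leave the funnel over the jar, the jar standing in its holder, and the other things on the bench where they are.

Things in the scene. Friction and masses are not known exactly. Their poses are not given: they have to be found in the camera images.
- stand: Fixed plywood base of the filling stand, 270 x 120 x 12 mm. Origin on the bench under the jar's place; its x axis points along the base to the steel post, which stands 160 mm away along x. A low plywood ring (86 mm across, up to 24 mm above the bench) holds the jar.
- funnel_arm (a joint): Turn of the funnel arm about the upright post, in rad: 0 = against the stop, funnel exactly over the jar; range 0 to 1.5; grows anticlockwise seen from above. Parked at the start between about 0.7 and 1.3. It turns with light friction (0.12 N m, no spring) and stays where it is left.
- hinge (a point): Point on the vertical turning axis of the funnel arm, at the top of the hub on the post (172 mm above the bench). The arm's bar, 18 mm wide, runs from here under the funnel; its top is at 163 mm.
- funnel (a point): Centre of the orange funnel's round upper rim, 205 mm above the bench and 160 mm from the hinge axis. The funnel is 170 mm across at the rim, has a 17 mm straight collar at the top, then a 45 degree cone 50 mm high, then a stem 20 mm long with a 62 mm bore, whose lower end is 118 mm above the bench; walls 3 mm.
- peg_top (a point): Centre of the top of the dark wooden upright handle peg on the funnel arm, 18 mm in diameter, standing 52 mm proud of its steel tab (top at 252 mm above the bench, tab top at 200 mm). It stands 99 mm from the funnel's centre, just outside the rim, and turns with the arm at 240 mm from the hinge axis. Pinch or push it to swing the funnel.
- jar: Loose clear open jar, 72 mm outside diameter, 64 mm bore, 100 mm high, floor 5 mm, 0.22 kg, standing in the stand's ring with its bottom 12 mm above the bench. Origin: centre of its underside, z up. All five balls fit well below its rim.
- mat: Fixed cork mat, 240 (its x) x 180 (its y) x 4 mm. Origin: centre of its underside.
- scoop: Loose wooden scoop 145 long, 78 wide, 118 mm high, about 0.3 kg, on the mat with the balls in it. Origin: underside, mid-width, 75 mm behind the open end; x to the open end, z up. Inner width 68, walls 66 mm high. Floor rises 10 deg forward for 93 mm, then 28 deg for 50 mm to the lip: balls stay in until the front dips more than about 28 deg; 45 to 50 deg empties it.
- scoop_grip (a point): Centre of the red handle block (22 mm along scoop x, 78 along y, 26 high) that spans the scoop on two steel straps; in the scoop frame at x = -15 mm, y = 0, z = 105 mm (highest ball top about 50 mm). Axes as the scoop. Pinch from above, fingers closing along scoop x.
- scoop_lip (a point): Middle of the front lip that the balls roll over, in the scoop's frame at x = 75 mm, y = 0, z = 52 mm. Axes as the scoop. The flat underside (z = 0) ends at x = 25 mm; from there the 5 mm thick front floor slopes up to the lip, so held level the scoop reaches 52 mm below its lip.
- ball0: Plain varnished wooden ball, 28 mm in diameter, 10 g, in the scoop. Origin at its centre.
- ball1: Red wooden ball, 28 mm in diameter, 10 g, in the scoop. Origin at its centre.
- ball2: Blue wooden ball, 28 mm in diameter, 10 g, in the scoop. Origin at its centre.
- ball3: Yellow wooden ball, 28 mm in diameter, 10 g, in the scoop. Origin at its centre.
- ball4: Green wooden ball, 28 mm in diameter, 10 g, in the scoop. Origin at its centre.
- toy_dog: Bystander, leave alone. Flat pale-wood dog figure 18 mm thick, about 190 mm long, lying down.
- sanding_block: Bystander, leave alone. Cork sanding block 112 x 67 x 34 mm.
- tape: Bystander, leave alone. Yellow roll of tape lying flat, 100 mm across, 48 mm high.
- glue: Bystander, leave alone. White glue bottle with orange cap, 60 mm across, 150 mm high, standing.
- brush: Bystander, leave alone. Hand brush lying on the bench, low.
- wheel: Bystander, leave alone. Black rubber toy wheel lying flat, 80 mm across, 30 mm high.

How it is judged (in metres and radians):
On the way, in this order (a step that is already met when the one before it is completed fails the run):
1. the funnel has been swung in over the jar (horizontal distance between funnel and jar below 0.012 m), for 0.2 s.
2. the scoop is tipped with its lip over the funnel (angle between scoop's own z axis and vertical above 0.3 rad and horizontal distance between scoop_lip and funnel below 0.1 m and horizontal distance between funnel and jar below 0.012 m), for 0.05 s.
3. all five balls are in the jar (horizontal distance between each of ball0, ball1, ball2, ball3, ball4 and jar below 0.034 m and z of ball0 in the frame of jar between 0 and 0.1 m and z of ball1 in the frame of jar between 0 and 0.1 m and z of ball2 in the frame of jar between 0 and 0.1 m and z of ball3 in the frame of jar between 0 and 0.1 m and z of ball4 in the frame of jar between 0 and 0.1 m and horizontal distance between funnel and jar below 0.012 m), for 0.3 s.
At the end, for the whole second after the job is handed in: All five balls lie inside the jar (below its rim); the funnel is still over the jar (centres within 12 mm); the jar stands upright in its ring (within 8 mm of its place and 0.08 rad); the scoop stands upright (within 0.08 rad), at rest on the mat, its origin within 70 mm of the mat's centre (all of step 3 and angle between each of jar, scoop's own z axis and vertical below 0.08 rad and horizontal distance between jar and stand below 0.008 m and horizontal distance between scoop and mat below 0.07 m and z of scoop in the frame of mat below 0.01 m and linear speed of scoop below 0.02 m/s); the robot touches nothing.
It fails at once if a ball is handled with the fingers (more than 2 N) (contact force between the fingers and ball0 above 2 N or contact force between the fingers and ball1 above 2 N or contact force between the fingers and ball2 above 2 N or contact force between the fingers and ball3 above 2 N or contact force between the fingers and ball4 above 2 N).
It fails at once if the scoop is dropped on the mat (lands faster than 0.5 m/s, as from more than about 15 mm) (linear speed of scoop above 0.5 m/s and z of scoop in the frame of mat below 0.022 m and horizontal distance between scoop and mat below 0.15 m).
It fails at once if a bystander is moved by more than 30 mm (distance of any of toy_dog, sanding_block, tape, glue, brush, wheel from where it was at the start of the episode above 0.03 m).
It also fails if it takes over 72 s, if anything falls off the work surface, if the arm or the gripper's body presses on something with over 40 N, if the wrist force passes 120 N, or if a joint passes its speed limit or range.

## Working session

There is one attempt and no reset: what is moved stays moved. The work goes in short steps, Python scripts to look and compute and a shell command to move; the robot and the scene stay as the last step left them, time stands still between calls to the robot, and variables do not carry over. Pictures are saved under pics/ and viewed, at most 13 in all, crops included, and the job is handed in when it is done.

```bash
mkdir -p pics; cat > h.py <<'E'
import numpy as np, cv2, pickle
from scipy.spatial.transform import Rotation as Ro
from plant import ctrl
def snap(n,f):
    s=ctrl.snapshot(n); cv2.imwrite(f'pics/{f}.png',cv2.cvtColor(s['color'],cv2.COLOR_RGB2BGR)); pickle.dump(s,open(f'pics/{f}.pkl','wb')); return s
def ray(s,uv):
    p=cv2.undistortPoints(np.array([[uv]],float),s['intrinsics'],np.array(s['distortion'],float))[0,0]
    R=np.array(s['R']);return -R.T@np.array(s['t']),R.T@np.array([p[0],p[1],1])
def atz(s,uv,z):
    c,d=ray(s,uv);return c+d*(z-c[2])/d[2]
def proj(s,X):
    return cv2.projectPoints(np.array(X,float).reshape(-1,3),cv2.Rodrigues(np.array(s['R'],float))[0],np.array(s['t'],float),s['intrinsics'],np.array(s['distortion'],float))[0].reshape(-1,2)
E
python3 - <<'E'
from h import *
a=snap('scene','s0');b=snap('top','t0')
cv2.imwrite('pics/both0.png',cv2.resize(cv2.imread('pics/t0.png'),(800,600)))
for s in(a,b): print((-np.array(s['R']).T@s['t']).round(3))
print(ctrl.get_obs(), ctrl.finger_overhang)
E
```

```text
[1.075 0.019 1.035]
[ 0.475 -0.029  1.295]
{'clock': 0.1, 'joint_pos': array([-5.94073671e+01,  2.05869818e+01,  6.39695241e-01, -1.79992929e-02,
       -7.01369663e+01, -1.65082528e+01]), 'qvel': array([-0.01411009, -0.09016816,  0.03169342,  0.0769327 , -0.04551681,
       -0.01573997]), 'tau': array([-2.99150124e-04, -5.84162056e+01,  2.93752652e+01,  7.01555863e+00,
        1.01519926e-02, -9.09476194e-05]), 'tool_pos': array([ 0.16415547, -0.65431507,  0.24772459]), 'orientation': array([ 1.79914411e+02, -7.71898589e-03, -1.65921742e+02]), 'force': array([-0.29584272, -0.12091383,  0.46430271]), 'moment': array([ 0.01024318, -0.00703503,  0.03245843]), 'gripper_force': 0.0, 'opening': 0.08741431191144156} 0.022
```

View pics/both0.png

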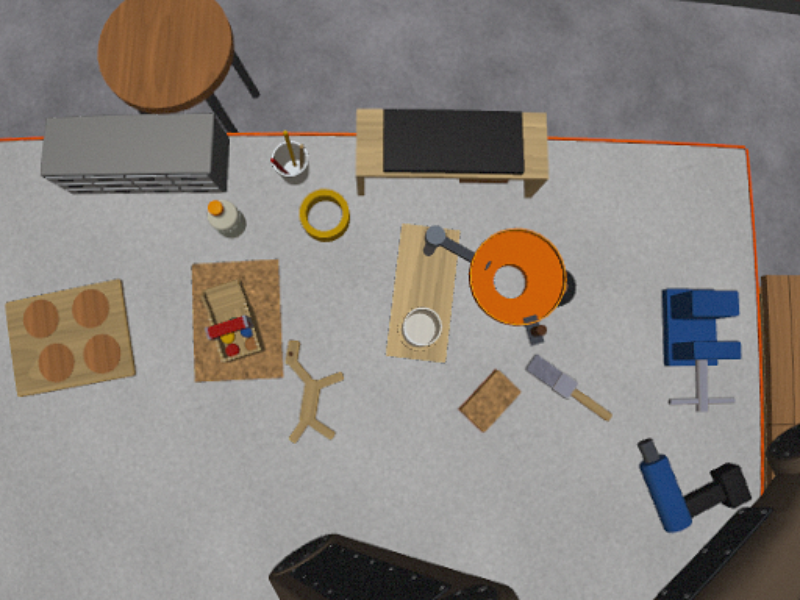

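View pics/s0.png

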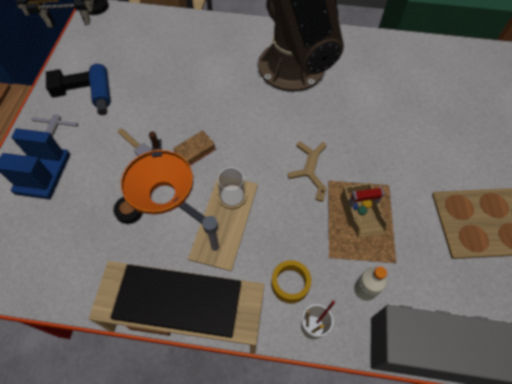

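The top picture (800x600) shows hub ~(435,236), funnel rim centre ~(517,277), peg top ~(541,330), jar ~(421,328), mat corners (192,262) to (283,378), and the scoop handle (208..250, 328), with its open end pointing up the picture. The scene view agrees with this.

```bash
python3 - <<'E'
from h import *
t=pickle.load(open('pics/t0.pkl','rb'));s=pickle.load(open('pics/s0.pkl','rb'))
k=1/1.5625
P=lambda u,v,z:atz(t,((u+.5)*k-.5,(v+.5)*k-.5),z)
hub=P(435,236,.172);fun=P(517,277,.205);peg=P(541,330,.252);jar=P(421,328,.112)
print('hub',hub,'fun',fun,'peg',peg,'jar',jar)
print([np.linalg.norm((a-b)[:2]).round(4) for a,b in((hub,fun),(hub,peg),(fun,peg),(hub,jar))])
mat=[P(*q,.004) for q in((192,262),(279,259),(284,378),(195,381))];print('mat',np.mean(mat,0),[np.linalg.norm(mat[i]-mat[i-1]).round(3) for i in range(4)])
print('brush etc',P(565,385,.02),'block',P(490,400,.034),P(475,430,.034),'dog',P(313,400,.018),'glue',P(218,210,.15),'tape',P(325,215,.05))
def big(f,x0,x1,y0,y1,n,z=8):
    im=cv2.imread(f)[y0:y1,x0:x1];cv2.imwrite(n,cv2.resize(im,None,fx=z,fy=z,interpolation=cv2.INTER_CUBIC));return im
A=cv2.resize(cv2.imread('pics/t0.png')[170:240,120:185],(390,420),interpolation=cv2.INTER_CUBIC)
B=cv2.resize(cv2.imread('pics/s0.png')[175:245,325:390],(390,420),interpolation=cv2.INTER_CUBIC)
cv2.imwrite('pics/crop.png',np.hstack([A,B]))
E
```

```text
hub [ 0.70140512 -0.13300986  0.172     ] fun [ 0.62467925 -0.27165148  0.205     ] peg [ 0.53087731 -0.29988437  0.252     ] jar [ 0.54127108 -0.11220439  0.112     ]
[np.float64(0.1585), np.float64(0.2386), np.float64(0.098), np.float64(0.1615)]
mat [0.56173837 0.25039364 0.004     ] [np.float64(0.241), np.float64(0.179), np.float64(0.24), np.float64(0.18)]
brush etc [ 0.43325445 -0.40784083  0.02      ] block [ 0.40519111 -0.2531452   0.034     ] [ 0.34700436 -0.2234354   0.034     ] dog [0.40345298 0.09342759 0.018     ] glue [0.75165857 0.26061342 0.15      ] tape [0.76629224 0.07263744 0.05      ]
```

View pics/crop.png

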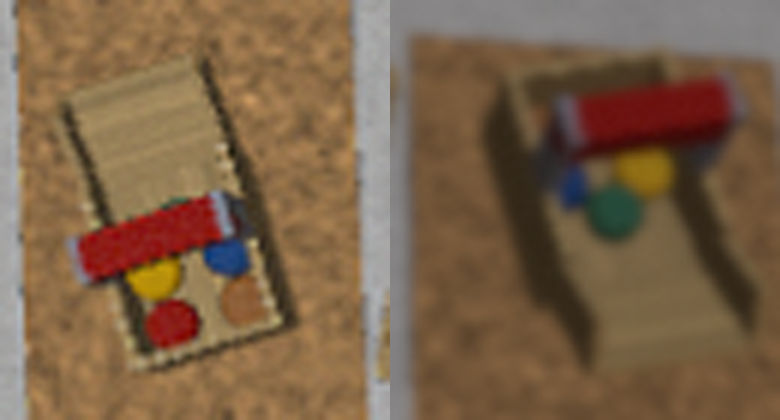

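The crop (left: top camera, x6 from pixel (120,170)) shows the handle's red top face centred at ~(155,238), long edge from (80,258) to (228,210). The rear corners are at (140,368) and (290,325), and the front lip corners at (65,105) and (200,60). All five balls are in the scoop's rear half.

```bash
python3 - <<'E'
from h import *
t=pickle.load(open('pics/t0.pkl','rb'));s=pickle.load(open('pics/s0.pkl','rb'))
C=lambda S,o,u,v,z:atz(S,((u+.5)/6-.5+o[0],(v+.5)/6-.5+o[1]),z)
T=lambda *a:C(t,(120,170),*a)
S=lambda *a:C(s,(325,175),*a)
print('grip top',T(155,238,.122),'ends',T(80,258,.122),T(228,210,.122))
d=T(80,258,.122)-T(228,210,.122);print('yaw from handle',np.degrees(np.arctan2(-d[0],d[1])),np.linalg.norm(d))
print('rear',T(140,368,.07),T(290,325,.07),'front',T(65,105,.07),T(200,60,.07))
r=(T(140,368,.07)+T(290,325,.07))/2;f=(T(65,105,.07)+T(200,60,.07))/2;d=f-r
print('yaw from walls',np.degrees(np.arctan2(d[1],d[0])),np.linalg.norm(d))
print('scene grip top',S(648,110,.122),'lip',(S(595,365,.056)+S(755,345,.056))/2)
# predict with pose
o=ctrl.get_obs();R=Ro.from_euler('xyz',o['orientation'],degrees=True).as_matrix();print(R.round(3))
E
```

```text
grip top [0.53952299 0.24215837 0.122     ] ends [0.52963187 0.27816239 0.122     ] [0.55318274 0.20736833 0.122     ]
yaw from handle 18.400597974875083 0.07460859708823893
rear [0.47786723 0.26006044 0.07      ] [0.49993455 0.18554163 0.07      ] front [0.60859091 0.30188226 0.07      ] [0.63169393 0.23405808 0.07      ]
yaw from walls 18.991825105383523 0.13879693706733015
scene grip top [0.51857328 0.40703604 0.122     ] lip [0.60041341 0.43842295 0.056     ]
[[-0.97  -0.243 -0.   ]
 [-0.243  0.97   0.001]
 [ 0.     0.001 -1.   ]]
```

```bash
for i in 1 2 3 4 5; do python3 -m creep '[{"grip":0.3,"delta_pos":[-0.44,0.254,-0.05],"rotation":[0,0,0]},{"grip":0.3,"delta_pos":[-0.884,0.508,-0.1],"rotation":[0,0,0]},{"grip":0.3,"delta_pos":[-0.884,0.508,-0.1],"rotation":[0,0,0]}]'; done; python3 - <<'E'
from h import *
o=ctrl.get_obs();print(o['tool_pos'],o['orientation'],o['opening'],o['force'])
snap('scene','s1')
t=pickle.load(open('pics/t0.pkl','rb'));s=pickle.load(open('pics/s0.pkl','rb'))
S=lambda u,v,z:atz(s,((u-390+.5)/6-.5+325,(v+.5)/6-.5+175),z)
print('scene grip top',S(648,97,.122),'lip',(S(595,365,.056)+S(755,345,.056))/2)
im=cv2.imread('pics/s0.png')
# peg & hub & funnel check with proj
for X in([.701,-.133,.172],[.625,-.272,.205],[.531,-.300,.252],[.541,-.112,.112]):print(proj(s,X))
E
```

```text
clock: 0.4
tool_pos: [0.2407, -0.5812, 0.2593]
orientation: [-180.0, 0.1, -165.7]
force: [0.2, -0.1, -0.3]
opening: 0.0691
gripper_force: 0.0
clock: 0.7
tool_pos: [0.3141, -0.5105, 0.2692]
orientation: [-180.0, 0.1, -165.7]
force: [-0.6, -0.7, 0.2]
opening: 0.0615
gripper_force: 0.0
clock: 1.0
tool_pos: [0.3874, -0.4399, 0.279]
orientation: [-180.0, 0.1, -165.7]
force: [0.1, -1.0, -0.0]
opening: 0.0616
gripper_force: 0.0
clock: 1.3
tool_pos: [0.4607, -0.3693, 0.2887]
orientation: [-180.0, 0.0, -165.7]
force: [-0.9, 0.5, -0.1]
opening: 0.0614
gripper_force: 0.0
clock: 1.6
tool_pos: [0.534, -0.2986, 0.2983]
orientation: [-180.0, 0.0, -165.7]
force: [-0.4, 0.4, -0.1]
opening: 0.0613
gripper_force: 0.0
[ 0.53400494 -0.29862346  0.29829423] [-1.79999016e+02  2.31893496e-02 -1.65738305e+02] 0.06132200664558696 [-0.44178382  0.36271494 -0.11712691]
scene grip top [0.53695191 0.24115939 0.122     ] lip [0.62543035 0.27007239 0.056     ]
[[210.71055888 220.72164544]]
[[158.15305988 178.10590068]]
[[152.97209853 133.02348936]]
[[232.37672504 176.58712794]]
```

```bash
python3 -m creep '[{"grip":0.3,"delta_pos":[0.03,0,0.3],"rotation":[0,0,0]},{"grip":0.3,"delta_pos":[0.03,0,0.58],"rotation":[0,0,0]},{"grip":0.75,"delta_pos":[0.03,0,0.58],"rotation":[0,0,0]},{"grip":0.75,"delta_pos":[0.03,0,0.58],"rotation":[0,0,0]},{"grip":0.75,"delta_pos":[0.03,0,0.58],"rotation":[0,0,0]}]'; python3 - <<'E'
from h import *
o=ctrl.get_obs();p=o['tool_pos'];R=Ro.from_euler('xyz',o['orientation'],degrees=True).as_matrix()
h=np.array([.701,-.133]);th0=np.degrees(np.arctan2(*(p[:2]-h)[::-1]))%360
print(p,th0,np.linalg.norm(p[:2]-h))
prev=p.copy()
ths=np.linspace(th0,156,16)
f=lambda th:np.r_[h+.24*np.array([np.cos(np.radians(th)),np.sin(np.radians(th))]),p[2]]
for k in range(3):
    q=f(ths[5*k]) if k else p
    print(k,[(R.T@(f(t)-q)*10).round(3).tolist() for t in ths[5*k+1:5*k+6]])
E
```

```text
clock: 2.15
tool_pos: [0.5286, -0.3026, 0.2422]
orientation: [-179.9, 0.1, -165.9]
force: [-1.0, 0.9, 0.8]
opening: 0.0428
gripper_force: 0.0
[ 0.52856326 -0.30255856  0.24224535] 224.51781895418205 0.24183576241170374
0 [[0.075, 0.178, -0.0], [0.151, 0.353, -0.001], [0.214, 0.534, -0.001], [0.261, 0.719, -0.001], [0.294, 0.908, -0.002]]
1 [[0.018, 0.19, -0.0], [0.02, 0.382, -0.001], [0.008, 0.573, -0.001], [-0.02, 0.762, -0.001], [-0.063, 0.948, -0.001]]
2 [[-0.058, 0.182, -0.0], [-0.129, 0.36, -0.0], [-0.215, 0.531, -0.0], [-0.314, 0.694, -0.001], [-0.426, 0.85, -0.001]]
```

```bash
python3 -m creep '[{"grip":0.75,"delta_pos":[0,0,0],"rotation":[0,0,0]},{"grip":0.75,"delta_pos":[0,0,0],"rotation":[0,0,0]}]'
python3 -m creep '[{"grip":0.75,"delta_pos":[0.08,0.18,0],"rotation":[0,0,0]},{"grip":0.75,"delta_pos":[0.15,0.353,0],"rotation":[0,0,0]},{"grip":0.75,"delta_pos":[0.214,0.534,0],"rotation":[0,0,0]},{"grip":0.75,"delta_pos":[0.261,0.72,0],"rotation":[0,0,0]},{"grip":0.75,"delta_pos":[0.294,0.908,0],"rotation":[0,0,0]}]'
python3 -m creep '[{"grip":0.75,"delta_pos":[0.018,0.19,0],"rotation":[0,0,0]},{"grip":0.75,"delta_pos":[0.02,0.382,0],"rotation":[0,0,0]},{"grip":0.75,"delta_pos":[0.008,0.573,0],"rotation":[0,0,0]},{"grip":0.75,"delta_pos":[-0.02,0.762,0],"rotation":[0,0,0]},{"grip":0.75,"delta_pos":[-0.063,0.948,0],"rotation":[0,0,0]}]'
python3 - <<'E'
from h import *
s=snap('top','t2');o=ctrl.get_obs();print(o['tool_pos'])
cv2.imwrite('pics/t2c.png',cv2.resize(cv2.imread('pics/t2.png')[110:280,210:410],(600,510),interpolation=cv2.INTER_CUBIC))
E
```

```text
clock: 2.35
tool_pos: [0.5285, -0.3018, 0.2417]
orientation: [-180.0, 0.1, -165.9]
force: [-0.7, -0.3, 0.2]
opening: 0.0267
gripper_force: 0.0
clock: 2.85
tool_pos: [0.4772, -0.2202, 0.2412]
orientation: [-180.0, 0.0, -165.9]
force: [-1.0, -0.1, 0.3]
opening: 0.0219
gripper_force: 0.3
clock: 3.35
tool_pos: [0.4605, -0.1265, 0.2413]
orientation: [-180.0, 0.1, -165.9]
force: [-0.3, -0.8, -0.1]
opening: 0.0219
gripper_force: 0.3
[ 0.46064236 -0.12483126  0.2414067 ]
```

View pics/t2c.png

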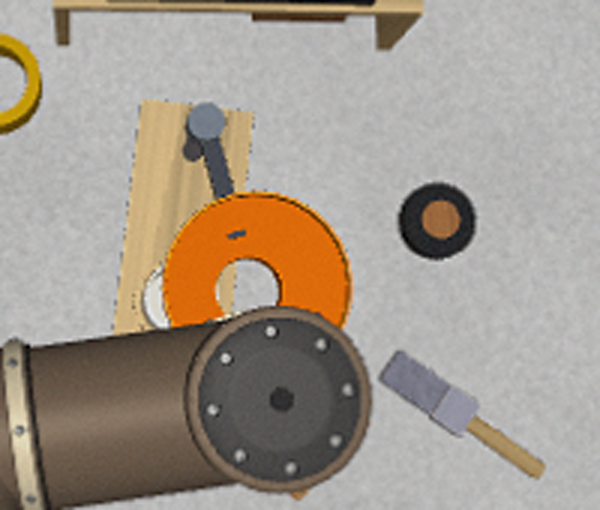

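The picture shows the funnel centre at crop (257,285), following the gripper; the jar is partly covered on its left. I'll finish the swing.

```bash

python3 -m creep '[{"grip":0.75,"delta_pos":[-0.058,0.182,0],"rotation":[0,0,0]},{"grip":0.75,"delta_pos":[-0.129,0.36,0],"rotation":[0,0,0]},{"grip":0.75,"delta_pos":[-0.215,0.531,0],"rotation":[0,0,0]},{"grip":0.75,"delta_pos":[-0.314,0.694,0],"rotation":[0,0,0]},{"grip":0.75,"delta_pos":[-0.426,0.85,0],"rotation":[0,0,0]}]'
python3 -m creep '[{"grip":0.75,"delta_pos":[-0.04,0.06,0],"rotation":[0,0,0]},{"grip":0.75,"delta_pos":[-0.04,0.06,0],"rotation":[0,0,0]},{"grip":0.75,"delta_pos":[-0.04,0.06,0],"rotation":[0,0,0]}]'
```

```text
clock: 3.9
tool_pos: [0.4804, -0.0353, 0.2412]
orientation: [-179.9, -0.1, -165.9]
force: [-21.3, -68.5, 9.2]
opening: 0.0232
gripper_force: 29.8
clock: 4.2
tool_pos: [0.4802, -0.0359, 0.2411]
orientation: [-179.3, -0.7, -166.0]
force: [-3.0, -42.9, 1.8]
opening: 0.0222
gripper_force: 20.6
```

```bash

python3 -m creep '[{"grip":0.5,"delta_pos":[0.03,-0.06,0],"rotation":[0,0,0]},{"grip":0.5,"delta_pos":[0.03,-0.06,0],"rotation":[0,0,0]},{"grip":0.5,"delta_pos":[0.03,-0.06,0],"rotation":[0,0,0]},{"grip":0.5,"delta_pos":[0.03,-0.06,-0.4],"rotation":[0,0,0]},{"grip":0,"delta_pos":[0.03,-0.06,-0.8],"rotation":[0,0,0]}]'
python3 -m creep '[{"grip":0,"delta_pos":[0,0.5,-0.1],"rotation":[0,0,0]},{"grip":0,"delta_pos":[0,1,-0.1],"rotation":[0,0,0]},{"grip":0,"delta_pos":[0,1,-0.1],"rotation":[0,0,0]}]'
python3 -m creep '[{"grip":0,"delta_pos":[0,0.5,0],"rotation":[0,0,0]},{"grip":0,"delta_pos":[0,1,0],"rotation":[0,0,0]},{"grip":0,"delta_pos":[0,1,0],"rotation":[0,0,0]}]'
python3 - <<'E'
from h import *
s=snap('top','t3');snap('scene','s3');o=ctrl.get_obs();print(o['tool_pos'],o['orientation'],o['joint_pos'])
A=cv2.resize(cv2.imread('pics/t3.png')[120:270,200:400],(800,600),interpolation=cv2.INTER_CUBIC)
cv2.imwrite('pics/t3c.png',A)
E
```

```text
clock: 4.7
tool_pos: [0.4819, -0.0335, 0.3211]
orientation: [180.0, -0.1, -165.9]
force: [1.5, -0.3, 0.2]
opening: 0.0473
gripper_force: 0.0
clock: 5.0
tool_pos: [0.4573, 0.0679, 0.3316]
orientation: [179.9, 0.2, -165.6]
force: [-0.2, 0.3, -0.1]
opening: 0.0701
gripper_force: 0.0
clock: 5.3
tool_pos: [0.4326, 0.1648, 0.3307]
orientation: [179.9, 0.0, -165.6]
force: [0.9, 1.0, -0.4]
opening: 0.087
gripper_force: 0.0
[0.43325388 0.16150099 0.33063052] [ 1.79984512e+02  3.32458135e-03 -1.65700812e+02] [ 4.49413503e+01 -2.75580152e+00 -1.68626705e+01 -1.19935558e-02
 -7.58823769e+01 -1.20639238e+02]
```

View pics/t3c.png

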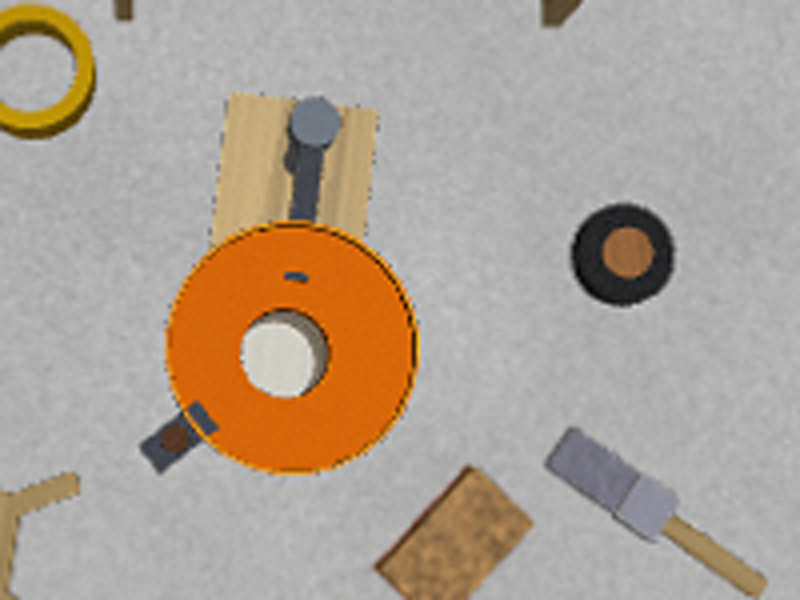

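Funnel centre is at crop (292,347), with the white jar floor seen through the bore and the peg at (175,435). I'll check this numerically and turn the gripper for the scoop.

```bash
for i in 1 2 3; do
python3 -m creep '[{"grip":0,"delta_pos":[0,0,0],"rotation":[0,0,-0.09]},{"grip":0,"delta_pos":[0,0,0],"rotation":[0,0,-0.18]},{"grip":0,"delta_pos":[0,0,0],"rotation":[0,0,-0.27]},{"grip":0,"delta_pos":[0,0,0],"rotation":[0,0,-0.349]}]' | head -3; done
cat >> h.py <<'E'
def rel(target,rpy=None,p0=None,R0=None):
    o=ctrl.get_obs();R=Ro.from_euler('xyz',o['orientation'],degrees=True) if R0 is None else R0
    p=o['tool_pos'] if p0 is None else p0
    d=R.inv().apply(np.array(target)-p)*10
    r=np.zeros(3) if rpy is None else (R.inv()*(rpy if isinstance(rpy,Ro) else Ro.from_euler('xyz',rpy,degrees=True))).as_rotvec()/(np.pi/2)
    return d.round(3),r.round(3)
E
python3 - <<'E'
from h import *
t=pickle.load(open('pics/t3.pkl','rb'))
f=atz(t,(200+292.5/4-.5,120+347.5/4-.5),.205);g=atz(t,(200+175.5/4-.5,120+435.5/4-.5),.252);print('fun',f,'peg',g,np.linalg.norm((f-[.701,-.133,0])[:2]))
o=ctrl.get_obs();print(o['tool_pos'],o['orientation'],o['joint_pos'])
print(rel([.5385,.2418,.20],[180,0,-71.4]),rel([.5385,.2418,.112]))
E
```

```text
clock: 5.8
tool_pos: [0.4339, 0.1589, 0.3306]
orientation: [180.0, 0.0, -134.3]
clock: 6.2
tool_pos: [0.434, 0.1588, 0.3307]
orientation: [-180.0, 0.0, -102.9]
clock: 6.6
tool_pos: [0.434, 0.1588, 0.3307]
orientation: [-180.0, 0.0, -71.4]
fun [ 0.54502323 -0.11458356  0.205     ] peg [ 0.48602099 -0.03702951  0.252     ] 0.1570602362295008
[0.43397847 0.15883861 0.33067565] [-1.79991006e+02  7.94264464e-03 -7.14459818e+01] [ 4.46215481e+01 -2.78545353e+00 -1.68882569e+01 -3.28166341e-03
 -7.58856276e+01 -2.60667306e+01]
(array([-0.454, -1.255,  1.307]), array([-0.   ,  0.   , -0.001])) (array([-0.454, -1.255,  2.187]), array([0., 0., 0.]))
```

```bash

python3 -m creep '[{"grip":0,"delta_pos":[-0.15,-0.4,0.2],"rotation":[0,0,0]},{"grip":0,"delta_pos":[-0.3,-0.8,0.5],"rotation":[0,0,0]}]' | head -3
python3 -m creep '[{"grip":0,"delta_pos":[-0.154,-0.455,0.4],"rotation":[0,0,0]},{"grip":0,"delta_pos":[-0.154,-0.455,0.8],"rotation":[0,0,0]},{"grip":0,"delta_pos":[-0.154,-0.455,0.8],"rotation":[0,0,0]}]' | head -3
python3 -m creep '[{"grip":0,"delta_pos":[0,0,0.3],"rotation":[0,0,0]},{"grip":0,"delta_pos":[0,0,0.6],"rotation":[0,0,0]},{"grip":0,"delta_pos":[0,0,0.8],"rotation":[0,0,0]},{"grip":0,"delta_pos":[0,0,0.88],"rotation":[0,0,0]},{"grip":0.3,"delta_pos":[0,0,0.88],"rotation":[0,0,0]}]'
python3 - <<'E'
from h import *
s=snap('top','t4');s2=snap('scene','s4');
A=cv2.resize(cv2.imread('pics/t4.png')[150:260,110:210],(400,440),interpolation=cv2.INTER_CUBIC)
B=cv2.resize(cv2.imread('pics/s4.png')[145:255,310:410],(400,440),interpolation=cv2.INTER_CUBIC)
cv2.imwrite('pics/c4.png',np.hstack([A,B]))
E
```

```text
clock: 6.8
tool_pos: [0.5009, 0.2123, 0.284]
orientation: [-179.7, 0.1, -71.7]
clock: 7.1
tool_pos: [0.5354, 0.2388, 0.1944]
orientation: [179.3, -0.2, -71.8]
clock: 7.6
tool_pos: [0.5374, 0.2406, 0.1145]
orientation: [180.0, -0.0, -71.7]
force: [0.3, 0.0, 0.6]
opening: 0.0837
gripper_force: 0.0
```

View pics/c4.png

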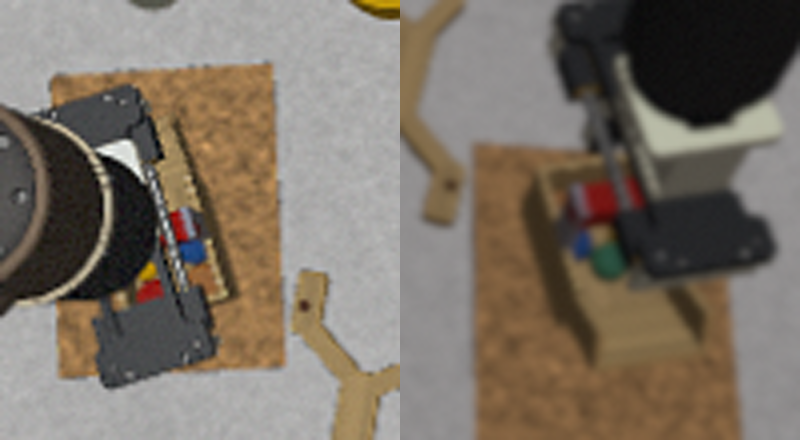

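The gripper straddles the red handle (left crop ~(185,220), right crop ~(605,200)) and is aligned with the scoop. I'll close and lift.

```bash

for i in 1 2; do python3 -m creep '[{"grip":1,"delta_pos":[0,0,0],"rotation":[0,0,0]},{"grip":1,"delta_pos":[0,0,0],"rotation":[0,0,0]},{"grip":1,"delta_pos":[0,0,0],"rotation":[0,0,0]},{"grip":1,"delta_pos":[0,0,0],"rotation":[0,0,0]},{"grip":1,"delta_pos":[0,0,0],"rotation":[0,0,0]}]'; done
python3 -m creep '[{"grip":1,"delta_pos":[0,0,-0.05],"rotation":[0,0,0]},{"grip":1,"delta_pos":[0,0,-0.15],"rotation":[0,0,0]},{"grip":1,"delta_pos":[0,0,-0.3],"rotation":[0,0,0]},{"grip":1,"delta_pos":[0,0,-0.45],"rotation":[0,0,0]},{"grip":1,"delta_pos":[0,0,-0.6],"rotation":[0,0,0]}]'
```

```text
clock: 8.2
tool_pos: [0.5371, 0.2414, 0.114]
orientation: [-180.0, 0.0, -71.7]
force: [-0.0, -0.1, 0.2]
opening: 0.0372
gripper_force: 0.0
clock: 8.7
tool_pos: [0.5372, 0.2415, 0.1139]
orientation: [-180.0, 0.0, -71.7]
force: [1.4, 0.2, -1.0]
opening: 0.022
gripper_force: 30.0
clock: 9.2
tool_pos: [0.5368, 0.2411, 0.1749]
orientation: [180.0, -0.0, -71.7]
force: [-0.3, 0.6, -3.5]
opening: 0.0219
gripper_force: 30.0
```

```bash
cat >> h.py <<'E'
TS=np.array([[0,-1,0],[-1,0,0],[0,0,-1.]])
def scoop_tool(L,head,tilt):
    Rs=Ro.from_euler('z',head,degrees=True)*Ro.from_euler('y',tilt,degrees=True)
    return np.array(L)+Rs.apply([-.09,0,.058]), Rs*Ro.from_matrix(TS)
E
python3 - <<'E'
from h import *
o=ctrl.get_obs();p,R=o['tool_pos'],Ro.from_euler('xyz',o['orientation'],degrees=True)
pe,Re=scoop_tool([.555,-.08,.32],-110,0);print(pe,Re.as_euler('xyz',degrees=True))
n=6;fz=[.35,.7,1,1,1,1];yaw0=18.3
for k in range(n):
    a=(k+1)/n;q=p*0
    q=o['tool_pos']+(pe-o['tool_pos'])*np.array([a,a,fz[k]])
    Rq=scoop_tool([0,0,0],yaw0+(-110-yaw0)*a,0)[1]
    print(rel(q,Rq,p,R));p,R=q,Rq
E
```

```text
[0.58578181 0.00457234 0.378     ] [-180.    0.  160.]
(array([ 0.4  ,  0.047, -0.711]), array([ 0.   , -0.   ,  0.238]))
(array([ 0.389, -0.103, -0.711]), array([0.   , 0.   , 0.238]))
(array([ 0.325, -0.238, -0.609]), array([0.   , 0.   , 0.238]))
(array([ 0.216, -0.34 ,  0.   ]), array([0.   , 0.   , 0.238]))
(array([ 0.077, -0.395,  0.   ]), array([0.   , 0.   , 0.238]))
(array([-0.072, -0.396,  0.   ]), array([0.   , 0.   , 0.238]))
```

```bash

python3 -m creep '[{"grip":1,"delta_pos":[0.08,0.01,-0.14],"rotation":[0,0,0.04]},{"grip":1,"delta_pos":[0.16,0.02,-0.28],"rotation":[0,0,0.09]},{"grip":1,"delta_pos":[0.24,0.03,-0.43],"rotation":[0,0,0.14]},{"grip":1,"delta_pos":[0.32,0.04,-0.57],"rotation":[0,0,0.19]},{"grip":1,"delta_pos":[0.4,0.047,-0.71],"rotation":[0,0,0.238]}]'|head -3
python3 -m creep '[{"grip":1,"delta_pos":[0.08,-0.02,-0.14],"rotation":[0,0,0.05]},{"grip":1,"delta_pos":[0.16,-0.04,-0.28],"rotation":[0,0,0.1]},{"grip":1,"delta_pos":[0.24,-0.06,-0.43],"rotation":[0,0,0.15]},{"grip":1,"delta_pos":[0.32,-0.08,-0.57],"rotation":[0,0,0.19]},{"grip":1,"delta_pos":[0.389,-0.103,-0.71],"rotation":[0,0,0.238]}]'|head -3
python3 -m creep '[{"grip":1,"delta_pos":[0.065,-0.05,-0.14],"rotation":[0,0,0.05]},{"grip":1,"delta_pos":[0.13,-0.1,-0.28],"rotation":[0,0,0.1]},{"grip":1,"delta_pos":[0.195,-0.145,-0.41],"rotation":[0,0,0.15]},{"grip":1,"delta_pos":[0.26,-0.19,-0.53],"rotation":[0,0,0.19]},{"grip":1,"delta_pos":[0.325,-0.238,-0.61],"rotation":[0,0,0.238]}]'|head -3
python3 -m creep '[{"grip":1,"delta_pos":[0.043,-0.07,0],"rotation":[0,0,0.05]},{"grip":1,"delta_pos":[0.086,-0.14,0],"rotation":[0,0,0.1]},{"grip":1,"delta_pos":[0.13,-0.21,0],"rotation":[0,0,0.15]},{"grip":1,"delta_pos":[0.17,-0.28,0],"rotation":[0,0,0.19]},{"grip":1,"delta_pos":[0.216,-0.34,0],"rotation":[0,0,0.238]}]'|head -3
python3 -m creep '[{"grip":1,"delta_pos":[0.015,-0.08,0],"rotation":[0,0,0.05]},{"grip":1,"delta_pos":[0.03,-0.16,0],"rotation":[0,0,0.1]},{"grip":1,"delta_pos":[0.045,-0.24,0],"rotation":[0,0,0.15]},{"grip":1,"delta_pos":[0.06,-0.32,0],"rotation":[0,0,0.19]},{"grip":1,"delta_pos":[0.077,-0.395,0],"rotation":[0,0,0.238]}]'|head -3
python3 -m creep '[{"grip":1,"delta_pos":[-0.015,-0.08,0],"rotation":[0,0,0.05]},{"grip":1,"delta_pos":[-0.03,-0.16,0],"rotation":[0,0,0.1]},{"grip":1,"delta_pos":[-0.045,-0.24,0],"rotation":[0,0,0.15]},{"grip":1,"delta_pos":[-0.06,-0.33,0],"rotation":[0,0,0.2]},{"grip":1,"delta_pos":[-0.072,-0.396,0],"rotation":[0,0,0.238]}]'
python3 - <<'E'
from h import *
o=ctrl.get_obs();print(o['tool_pos'],o['orientation'],o['joint_pos'].round(1))
s=snap('top','t5');snap('scene','s5')
p,R=o['tool_pos'],Ro.from_euler('xyz',o['orientation'],degrees=True)
for z,tl,d in((.27,10,.035),(.242,20,.035),(.24,26,.035),(.24,30,.035),(.24,34,.035),(.235,40,.035),(.23,50,.035)):
    u=np.array([np.cos(np.radians(250)),np.sin(np.radians(250))])
    q,Rq=scoop_tool(np.r_[np.array([.543,-.113])-d*u,z],-110,tl)
    print(tl,q,*rel(q,Rq,p,R));p,R=q,Rq
A=cv2.resize(cv2.imread('pics/t5.png')[110:260,200:300],(400,600),interpolation=cv2.INTER_CUBIC)
B=cv2.resize(cv2.imread('pics/s5.png')[80:230,190:290],(400,600),interpolation=cv2.INTER_CUBIC)
cv2.imwrite('pics/c5.png',np.hstack([A,B]))
E
```

```text
clock: 9.7
tool_pos: [0.5448, 0.2013, 0.246]
orientation: [180.0, 0.0, -93.3]
clock: 10.2
tool_pos: [0.5528, 0.1618, 0.317]
orientation: [180.0, -0.0, -114.7]
clock: 10.7
tool_pos: [0.5611, 0.1225, 0.3784]
orientation: [-180.0, 0.0, -136.1]
clock: 11.2
tool_pos: [0.5691, 0.083, 0.3772]
orientation: [180.0, -0.0, -157.5]
clock: 11.7
tool_pos: [0.5771, 0.0436, 0.3772]
orientation: [180.0, -0.0, -178.9]
clock: 12.2
tool_pos: [0.5851, 0.0041, 0.3773]
orientation: [-180.0, -0.0, 159.6]
force: [0.7, 0.3, -3.3]
opening: 0.0215
gripper_force: 30.0
[0.58513681 0.00411914 0.37725759] [-1.79992644e+02 -3.58365300e-02  1.59600868e+02] [  19.5    8.9    1.5   -0.   -82.6 -129.9]
10 [ 0.58184018 -0.00628747  0.34274719] [-0.006 -0.109  0.345] [-0.111 -0.    -0.004]
20 [ 0.57711144 -0.0192796   0.32728398] [-0.    -0.163  0.128] [-0.111 -0.     0.   ]
26 [ 0.57394117 -0.02798983  0.33158346] [-0.    -0.072 -0.072] [-0.067  0.     0.   ]
30 [ 0.57170995 -0.03412005  0.33522947] [-0.    -0.043 -0.061] [-0.044  0.    -0.   ]
34 [ 0.56939718 -0.04047434  0.33841154] [ 0.    -0.043 -0.061] [-0.044 -0.     0.   ]
40 [ 0.56579986 -0.05035791  0.33728146] [ 0.    -0.094 -0.049] [-0.067 -0.     0.   ]
50 [ 0.55956072 -0.06749979  0.33622568] [-0.    -0.147 -0.109] [-0.111  0.    -0.   ]
```

View pics/c5.png

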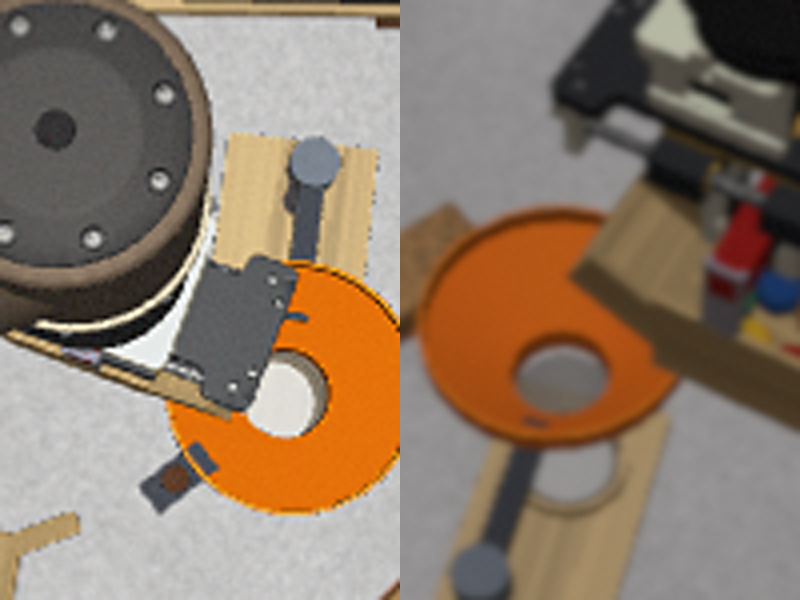

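The scoop is level and above the funnel. Its lip (right crop ~(600,270)) is just short of the bore, the peg is clear at left crop (175,475), and the balls are at the back. I'll tip it slowly.

```bash

python3 -m creep '[{"grip":1,"delta_pos":[0,-0.02,0.07],"rotation":[-0.022,0,0]},{"grip":1,"delta_pos":[0,-0.04,0.14],"rotation":[-0.044,0,0]},{"grip":1,"delta_pos":[0,-0.065,0.21],"rotation":[-0.066,0,0]},{"grip":1,"delta_pos":[0,-0.087,0.28],"rotation":[-0.088,0,0]},{"grip":1,"delta_pos":[-0.006,-0.109,0.345],"rotation":[-0.111,0,0]}]'|head -3
python3 -m creep '[{"grip":1,"delta_pos":[0,-0.03,0.026],"rotation":[-0.022,0,0]},{"grip":1,"delta_pos":[0,-0.065,0.052],"rotation":[-0.044,0,0]},{"grip":1,"delta_pos":[0,-0.098,0.077],"rotation":[-0.066,0,0]},{"grip":1,"delta_pos":[0,-0.13,0.103],"rotation":[-0.088,0,0]},{"grip":1,"delta_pos":[0,-0.163,0.128],"rotation":[-0.111,0,0]}]'|head -4
python3 -m creep '[{"grip":1,"delta_pos":[0,-0.014,-0.014],"rotation":[-0.013,0,0]},{"grip":1,"delta_pos":[0,-0.028,-0.028],"rotation":[-0.026,0,0]},{"grip":1,"delta_pos":[0,-0.042,-0.042],"rotation":[-0.04,0,0]},{"grip":1,"delta_pos":[0,-0.057,-0.057],"rotation":[-0.053,0,0]},{"grip":1,"delta_pos":[0,-0.072,-0.072],"rotation":[-0.067,0,0]}]'|head -4
for i in 1 2; do python3 -m creep '[{"grip":1,"delta_pos":[0,-0.009,-0.012],"rotation":[-0.009,0,0]},{"grip":1,"delta_pos":[0,-0.018,-0.024],"rotation":[-0.018,0,0]},{"grip":1,"delta_pos":[0,-0.026,-0.036],"rotation":[-0.026,0,0]},{"grip":1,"delta_pos":[0,-0.035,-0.048],"rotation":[-0.035,0,0]},{"grip":1,"delta_pos":[0,-0.043,-0.061],"rotation":[-0.044,0,0]}]'|head -4; done
python3 - <<'E'
from h import *
o=ctrl.get_obs();print(o['tool_pos'],o['orientation'],o['joint_pos'].round(1))
s=snap('top','t6');snap('scene','s6')
A=cv2.resize(cv2.imread('pics/t6.png')[110:260,200:300],(400,600),interpolation=cv2.INTER_CUBIC)
B=cv2.resize(cv2.imread('pics/s6.png')[80:230,190:290],(400,600),interpolation=cv2.INTER_CUBIC)
cv2.imwrite('pics/c6.png',np.hstack([A,B]))
E
```

```text
clock: 12.8
tool_pos: [0.5821, -0.006, 0.3417]
orientation: [169.8, 0.0, 159.8]
clock: 13.3
tool_pos: [0.5774, -0.0191, 0.3266]
orientation: [159.9, 0.0, 159.8]
force: [-0.1, -0.2, -3.4]
clock: 13.8
tool_pos: [0.5746, -0.0274, 0.3314]
orientation: [153.9, 0.0, 159.8]
force: [0.4, -0.2, -3.7]
clock: 14.3
tool_pos: [0.5723, -0.0335, 0.3348]
orientation: [150.0, 0.0, 159.8]
force: [0.4, 0.0, -2.5]
clock: 14.8
tool_pos: [0.57, -0.04, 0.338]
orientation: [146.0, 0.0, 159.8]
force: [0.4, -0.2, -2.6]
[ 0.56996844 -0.03998867  0.33800866] [1.46005417e+02 4.08517351e-03 1.59790428e+02] [ -7.5   7.6   0.7 -34.  -77.2 -96.7]
```

View pics/c6.png

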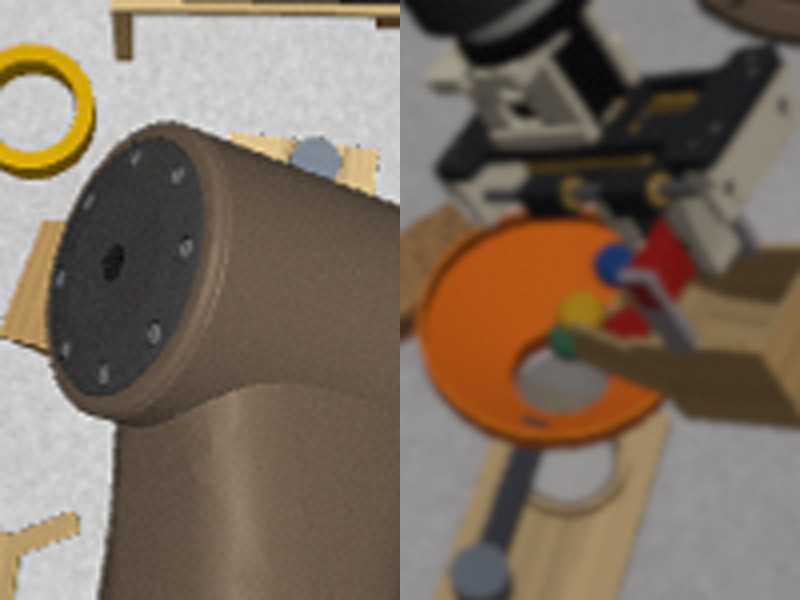

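The balls are going over the lip (green (565,340), yellow (580,310), blue (612,262), red (630,322)). I'll hold briefly, then tip on to 50 degrees.

```bash

python3 -m creep '[{"grip":1,"delta_pos":[0,0,0],"rotation":[0,0,0]},{"grip":1,"delta_pos":[0,0,0],"rotation":[0,0,0]},{"grip":1,"delta_pos":[0,0,0],"rotation":[0,0,0]},{"grip":1,"delta_pos":[0,0,0],"rotation":[0,0,0]},{"grip":1,"delta_pos":[0,0,0],"rotation":[0,0,0]}]'|tail -4
python3 -m creep '[{"grip":1,"delta_pos":[0,-0.019,-0.01],"rotation":[-0.013,0,0]},{"grip":1,"delta_pos":[0,-0.038,-0.02],"rotation":[-0.026,0,0]},{"grip":1,"delta_pos":[0,-0.056,-0.03],"rotation":[-0.04,0,0]},{"grip":1,"delta_pos":[0,-0.075,-0.04],"rotation":[-0.053,0,0]},{"grip":1,"delta_pos":[0,-0.094,-0.049],"rotation":[-0.067,0,0]}]'|head -4
python3 -m creep '[{"grip":1,"delta_pos":[0,-0.03,-0.022],"rotation":[-0.022,0,0]},{"grip":1,"delta_pos":[0,-0.06,-0.044],"rotation":[-0.044,0,0]},{"grip":1,"delta_pos":[0,-0.09,-0.066],"rotation":[-0.066,0,0]},{"grip":1,"delta_pos":[0,-0.12,-0.088],"rotation":[-0.088,0,0]},{"grip":1,"delta_pos":[0,-0.147,-0.109],"rotation":[-0.111,0,0]}]'|head -4
for i in 1 2; do python3 -m creep '[{"grip":1,"delta_pos":[0,0,0],"rotation":[0,0,0]},{"grip":1,"delta_pos":[0,0,0],"rotation":[0,0,0]},{"grip":1,"delta_pos":[0,0,0],"rotation":[0,0,0]},{"grip":1,"delta_pos":[0,0,0],"rotation":[0,0,0]},{"grip":1,"delta_pos":[0,0,0],"rotation":[0,0,0]}]'|head -4;done
python3 - <<'E'
from h import *
o=ctrl.get_obs();print(o['joint_pos'].round(1))
s=snap('scene','s7')
cv2.imwrite('pics/c7.png',cv2.resize(cv2.imread('pics/s7.png')[80:230,180:310],(520,600),interpolation=cv2.INTER_CUBIC))
E
```

```text
orientation: [146.1, 0.0, 159.8]
force: [-0.1, 0.3, -2.8]
opening: 0.0219
gripper_force: 30.0
clock: 15.9
tool_pos: [0.5663, -0.0502, 0.3367]
orientation: [139.9, -0.0, 159.8]
force: [0.2, -0.5, -3.1]
clock: 16.4
tool_pos: [0.5601, -0.0676, 0.3357]
orientation: [129.9, 0.0, 159.8]
force: [0.4, -0.5, -2.2]
clock: 16.9
tool_pos: [0.5601, -0.0664, 0.336]
orientation: [130.1, 0.0, 159.8]
force: [0.0, -0.3, -1.9]
clock: 17.4
tool_pos: [0.56, -0.0669, 0.3356]
orientation: [130.0, -0.0, 159.8]
force: [0.1, 0.5, -2.9]
[-22.2  11.6   1.9 -50.1 -85.3 -81.3]
```

View pics/c7.png

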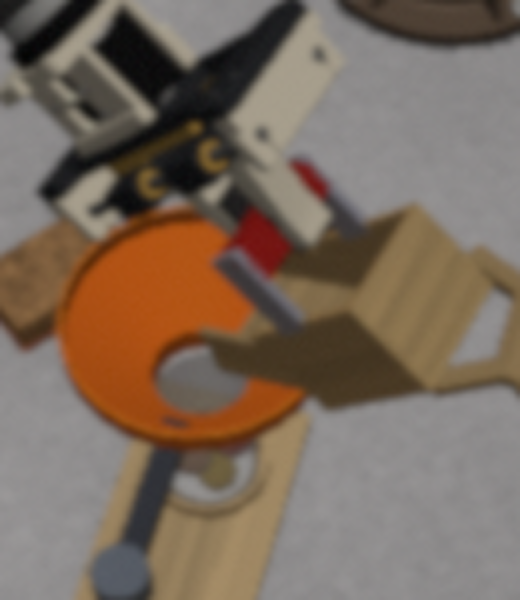

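The scoop looks empty, and balls are visible in the jar at (210,465). I'll bring the scoop back along the same path.

```bash
python3 - <<'E'
from h import *
o=ctrl.get_obs();p,R=o['tool_pos'],Ro.from_euler('xyz',o['orientation'],degrees=True)
for z,tl in((.262,25),(.32,0)):
    q,Rq=scoop_tool([.555,-.08,z],-110.2,tl);print(rel(q,Rq,p,R));p,R=q,Rq
pe=np.array([.5372,.2415,.2]);p0=p
for k in range(6):
    a=(k+1)/6;fz=[0,0,.1,.4,.7,1][k]
    q=p0+(pe-p0)*np.array([a,a,fz]);Rq=scoop_tool([0,0,0],-110.2+(18.3+110.2)*a,0)[1]
    print(rel(q,Rq,p,R));p,R=q,Rq
E
```

```text
(array([0.002, 0.407, 0.22 ]), array([ 0.277,  0.   , -0.   ]))
(array([-0.   ,  0.406, -0.091]), array([ 0.278,  0.   , -0.   ]))
(array([0.213, 0.343, 0.   ]), array([ 0.   ,  0.   , -0.238]))
(array([0.073, 0.397, 0.   ]), array([ 0.   ,  0.   , -0.238]))
(array([-0.077,  0.396,  0.178]), array([ 0.   ,  0.   , -0.238]))
(array([-0.216,  0.341,  0.534]), array([ 0.   ,  0.   , -0.238]))
(array([-0.326,  0.238,  0.534]), array([ 0.   ,  0.   , -0.238]))
(array([-0.39 ,  0.103,  0.534]), array([ 0.   ,  0.   , -0.238]))
```

```bash

python3 -m creep '[{"grip":1,"delta_pos":[0,0.1,0.04],"rotation":[0.069,0,0]},{"grip":1,"delta_pos":[0,0.2,0.09],"rotation":[0.138,0,0]},{"grip":1,"delta_pos":[0,0.3,0.155],"rotation":[0.207,0,0]},{"grip":1,"delta_pos":[0,0.407,0.22],"rotation":[0.277,0,0]}]'|head -4
python3 -m creep '[{"grip":1,"delta_pos":[0,0.1,-0.03],"rotation":[0.069,0,0]},{"grip":1,"delta_pos":[0,0.2,-0.06],"rotation":[0.138,0,0]},{"grip":1,"delta_pos":[0,0.3,-0.08],"rotation":[0.207,0,0]},{"grip":1,"delta_pos":[0,0.406,-0.091],"rotation":[0.278,0,0]}]'|head -4
python3 -m creep '[{"grip":1,"delta_pos":[0.05,0.085,0],"rotation":[0,0,-0.06]},{"grip":1,"delta_pos":[0.1,0.17,0],"rotation":[0,0,-0.12]},{"grip":1,"delta_pos":[0.16,0.26,0],"rotation":[0,0,-0.18]},{"grip":1,"delta_pos":[0.213,0.343,0],"rotation":[0,0,-0.238]}]'|head -3
python3 -m creep '[{"grip":1,"delta_pos":[0.02,0.1,0],"rotation":[0,0,-0.06]},{"grip":1,"delta_pos":[0.04,0.2,0],"rotation":[0,0,-0.12]},{"grip":1,"delta_pos":[0.055,0.3,0],"rotation":[0,0,-0.18]},{"grip":1,"delta_pos":[0.073,0.397,0],"rotation":[0,0,-0.238]}]'|head -3
python3 -m creep '[{"grip":1,"delta_pos":[-0.02,0.1,0.04],"rotation":[0,0,-0.06]},{"grip":1,"delta_pos":[-0.04,0.2,0.08],"rotation":[0,0,-0.12]},{"grip":1,"delta_pos":[-0.06,0.3,0.13],"rotation":[0,0,-0.18]},{"grip":1,"delta_pos":[-0.077,0.396,0.178],"rotation":[0,0,-0.238]}]'|head -3
python3 -m creep '[{"grip":1,"delta_pos":[-0.05,0.085,0.13],"rotation":[0,0,-0.06]},{"grip":1,"delta_pos":[-0.1,0.17,0.26],"rotation":[0,0,-0.12]},{"grip":1,"delta_pos":[-0.16,0.26,0.4],"rotation":[0,0,-0.18]},{"grip":1,"delta_pos":[-0.216,0.341,0.534],"rotation":[0,0,-0.238]}]'|head -3
python3 -m creep '[{"grip":1,"delta_pos":[-0.08,0.06,0.13],"rotation":[0,0,-0.06]},{"grip":1,"delta_pos":[-0.16,0.12,0.26],"rotation":[0,0,-0.12]},{"grip":1,"delta_pos":[-0.24,0.18,0.4],"rotation":[0,0,-0.18]},{"grip":1,"delta_pos":[-0.326,0.238,0.534],"rotation":[0,0,-0.238]}]'|head -3
python3 -m creep '[{"grip":1,"delta_pos":[-0.1,0.025,0.13],"rotation":[0,0,-0.06]},{"grip":1,"delta_pos":[-0.2,0.05,0.26],"rotation":[0,0,-0.12]},{"grip":1,"delta_pos":[-0.3,0.075,0.4],"rotation":[0,0,-0.18]},{"grip":1,"delta_pos":[-0.39,0.103,0.534],"rotation":[0,0,-0.238]},{"grip":1,"delta_pos":[-0.39,0.103,0.534],"rotation":[0,0,-0.238]}]'
python3 - <<'E'
from h import *
snap('scene','s8');s=snap('top','t8');print(rel([.5372,.2415,.114],[180,0,-71.7]))
A=cv2.resize(cv2.imread('pics/t8.png')[140:260,110:310],(800,480),interpolation=cv2.INTER_CUBIC)
cv2.imwrite('pics/c8.png',A)
E
```

```text
clock: 17.85
tool_pos: [0.5753, -0.0264, 0.3538]
orientation: [155.2, 0.1, 159.7]
force: [0.6, -0.4, -3.5]
clock: 18.25
tool_pos: [0.5862, 0.0051, 0.3793]
orientation: [-179.8, 0.1, 159.8]
force: [-0.3, -0.5, -2.8]
clock: 18.65
tool_pos: [0.5778, 0.0449, 0.3777]
orientation: [179.9, -0.0, -178.6]
clock: 19.05
tool_pos: [0.5696, 0.0842, 0.3778]
orientation: [179.9, -0.0, -157.2]
clock: 19.45
tool_pos: [0.5615, 0.1237, 0.3599]
orientation: [179.9, 0.0, -135.7]
clock: 19.85
tool_pos: [0.5532, 0.1631, 0.3061]
orientation: [179.9, 0.0, -114.3]
clock: 20.25
tool_pos: [0.5451, 0.2026, 0.2527]
orientation: [179.9, 0.0, -92.9]
clock: 20.75
tool_pos: [0.536, 0.2419, 0.1979]
orientation: [179.8, -0.0, -71.6]
force: [-1.1, -0.6, -2.8]
opening: 0.0219
gripper_force: 30.0
(array([0.   , 0.   , 0.861]), array([ 0.   , -0.   , -0.001]))
```

View pics/c8.png

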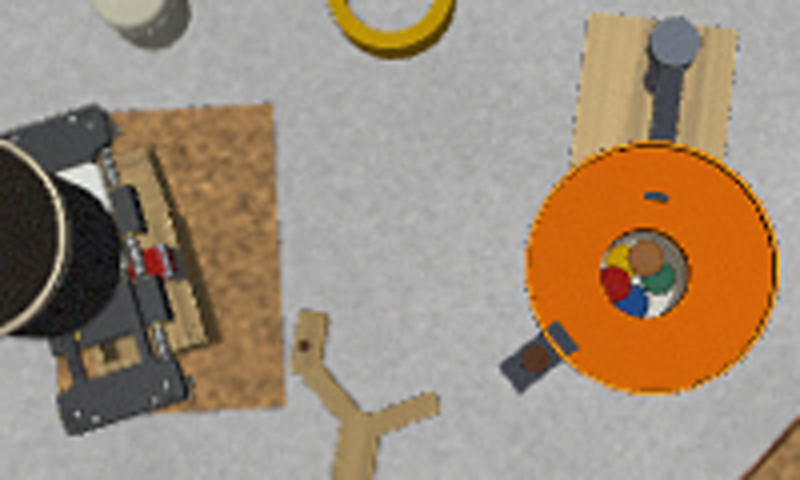

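All five colours are inside the bore over the jar, at (645,275), and the scoop is above the mat. I'll lower it gently.

```bash

python3 -m creep '[{"grip":1,"delta_pos":[0,0,0.15],"rotation":[0,0,0]},{"grip":1,"delta_pos":[0,0,0.3],"rotation":[0,0,0]},{"grip":1,"delta_pos":[0,0,0.45],"rotation":[0,0,0]},{"grip":1,"delta_pos":[0,0,0.6],"rotation":[0,0,0]},{"grip":1,"delta_pos":[0,0,0.72],"rotation":[0,0,0]}]'|head -4
python3 -m creep '[{"grip":1,"delta_pos":[0,0,0.04],"rotation":[0,0,0]},{"grip":1,"delta_pos":[0,0,0.08],"rotation":[0,0,0]},{"grip":1,"delta_pos":[0,0,0.1],"rotation":[0,0,0]},{"grip":1,"delta_pos":[0,0,0.12],"rotation":[0,0,0]},{"grip":1,"delta_pos":[0,0,0.13],"rotation":[0,0,0]}]'|head -4
python3 -m creep '[{"grip":1,"delta_pos":[0,0,0.01],"rotation":[0,0,0]},{"grip":1,"delta_pos":[0,0,0.015],"rotation":[0,0,0]},{"grip":1,"delta_pos":[0,0,0.015],"rotation":[0,0,0]}]'
```

```text
clock: 21.35
tool_pos: [0.5378, 0.2413, 0.1282]
orientation: [-180.0, 0.0, -71.8]
force: [0.1, -0.3, -3.0]
clock: 21.85
tool_pos: [0.5375, 0.2417, 0.1153]
orientation: [-180.0, 0.0, -71.7]
force: [0.3, -0.4, -2.7]
clock: 22.15
tool_pos: [0.5375, 0.2417, 0.1139]
orientation: [-180.0, 0.0, -71.7]
force: [-0.2, 0.7, 0.2]
opening: 0.0219
gripper_force: 30.0
```

Contact: the weight is off the wrist. I'll release, then rise straight up.

```bash

for i in 1 2; do python3 -m creep '[{"grip":0,"delta_pos":[0,0,0],"rotation":[0,0,0]},{"grip":0,"delta_pos":[0,0,0],"rotation":[0,0,0]},{"grip":0,"delta_pos":[0,0,0],"rotation":[0,0,0]},{"grip":0,"delta_pos":[0,0,0],"rotation":[0,0,0]},{"grip":0,"delta_pos":[0,0,0],"rotation":[0,0,0]}]'|tail -3; done
python3 -m creep '[{"grip":0,"delta_pos":[0,0,-0.2],"rotation":[0,0,0]},{"grip":0,"delta_pos":[0,0,-0.4],"rotation":[0,0,0]},{"grip":0,"delta_pos":[0,0,-0.7],"rotation":[0,0,0]},{"grip":0,"delta_pos":[0,0,-1],"rotation":[0,0,0]},{"grip":0,"delta_pos":[0,0,-1],"rotation":[0,0,0]}]'
python3 -m creep '[{"grip":0,"delta_pos":[-0.1,0.4,-0.3],"rotation":[0,0,0]},{"grip":0,"delta_pos":[-0.2,0.9,-0.6],"rotation":[0,0,0]},{"grip":0,"delta_pos":[-0.2,0.9,-0.6],"rotation":[0,0,0]},{"grip":0,"delta_pos":[-0.2,0.9,-0.6],"rotation":[0,0,0]}]'
python3 - <<'E'
from h import *
s=snap('scene','s9')
cv2.imwrite('pics/c9.png',cv2.resize(cv2.imread('pics/s9.png')[80:320,90:410],(800,600),interpolation=cv2.INTER_CUBIC))
E
```

```text
force: [-0.9, -0.4, -0.5]
opening: 0.0563
gripper_force: 0.0
force: [0.6, -0.8, -0.3]
opening: 0.0872
gripper_force: 0.0
clock: 23.65
tool_pos: [0.5394, 0.2428, 0.2183]
orientation: [-179.6, 0.1, -71.6]
force: [0.4, 1.0, 0.4]
opening: 0.0873
gripper_force: 0.0
clock: 24.05
tool_pos: [0.445, 0.2326, 0.2751]
orientation: [-179.8, 0.1, -71.6]
force: [-0.3, 0.4, 0.3]
opening: 0.0878
gripper_force: 0.0
```

View pics/c9.png

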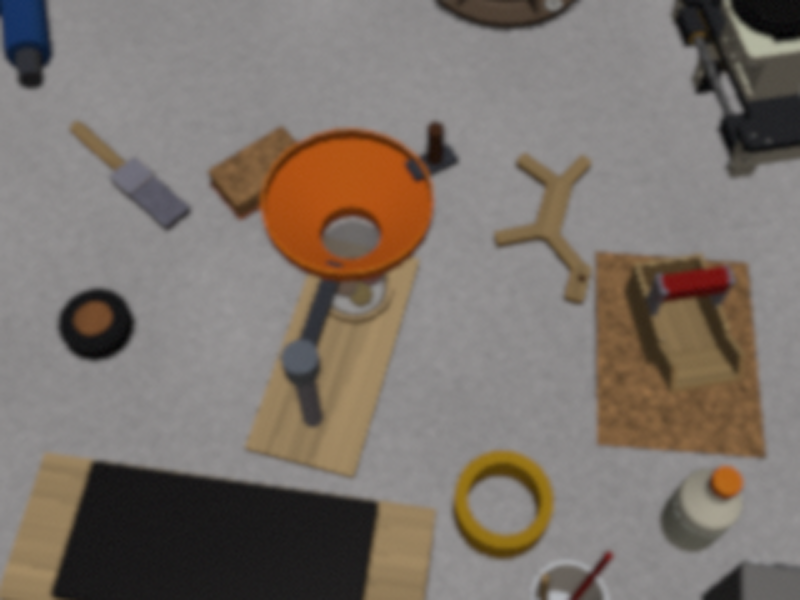

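The scoop stands empty and upright on the mat at (690,320). The funnel is over the jar at (350,210), the bystanders have not moved, and the gripper is clear of everything. I'll hand the job in.

```bash
python3 -c "
from plant import ctrl
print(ctrl.close_job())"
```

```text
the job is handed in; nothing more can be done
None
```

I handed the job in at about 24 s. The last pictures show the funnel against its stop over the jar, all five balls in the jar, the empty scoop upright on the mat and the other things in place; the hand-in call returned no verdict.

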